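# Press the wide adapter sleeve home in the tube block

## Robot

A 7-joint arm with a two-finger parallel gripper is mounted at the origin on the work surface. World frame = base frame: x ahead of the robot, y to its left, z up, the work surface at z = 0. Lengths are in m, angles in degrees, forces in N, time in s.
With the tool pointing down it reaches from about 0.425 to 0.875 m from the base axis. Payload 4.7 kg.
Tool frame: the origin (TCP) lies on the mounting face of the last link; the fingertips stand 182 mm ahead of it and the grasp point (between the pads) lies 164 mm ahead of it; z points along the fingers, y is the line along which they close (so a half turn about z gives the same grasp; the last joint's range is limited). The gripper opens to 87 mm and grips with 3 to 60 N. Pads are 19 mm wide; open, the fingers measure 117 mm over their backs; the gripper's body (75 mm by 190 mm) begins 51 mm behind the grasp point.
Start: joints at [74.089, 18.392, -4.016, 83.108, 1.295, 78.541, -3.26], TCP at [0.187, -0.623, 0.405] pointing down, gripper open.
Joint ranges: [-163.93, 163.93], [-17.29, 119.83], [-79.2, 71.16], [3.27, 140.29], [-89.18, 269.18], [5.43, 117.66], [-154.24, 154.24]. Speed limits (degrees/s): [147.25, 147.25, 180, 180, 180, 180, 180].

## Interface

Orientations are given as [roll, pitch, yaw] about the fixed x, y, z axes, in that order (R = Rz(yaw) Ry(pitch) Rx(roll)).
In Python, from cell import env gives the robot as it stands.
- The arm moves only by the tool servo_tool, never from a script. Its argument "plan" is a list of rows, each an object with "xyz": the shift along the tool's x, y, z in cm, a list of three; "twist": the turn, a rotation vector about the tool's x, y, z in degrees, a list of three; "jaw": the closure, from 0 (fully open) to 1 (shut). In form: [{"xyz": [x, y, z], "twist": [wx, wy, wz], "jaw": jaw}, ...]. A call has 1 to 10 rows; each row is the pose to reach, as a shift and turn from the pose commanded when the call began, along the tool's axes at that moment; what a row does not reach only later rows make up. A row lasts 1/12 s, in which the tool goes at most 41.7 mm and 7.16 degrees, less where a joint would pass 70% of its speed; a pose out of reach is approached as far as the arm can. A call with a gripper value outside its range is refused whole. The fingers move at their own pace and stop on an object; "newtons" is the grip in N (left out, the last holds). Time passes only in rows, so rows that repeat a pose let the fingers close. It gives the time, the measured TCP pose, the force, the opening and the grip force at its end, in the units of the state.
- env.get_obs(): the state, without advancing time (a new reading comes with each control period).
- env.read_camera(name): name is "scene" or "side" or "wrist"; returns a dict with "img" (480x640x3 uint8, red, green, blue), "camera_matrix" (3x3 intrinsics, pixels), "R" (3x3) and "t" (3): a world point X has camera coordinates R X + t. Camera axes: x right, y down, z forward; pixel columns grow to the right and rows downward; lengths in m; the calibration is good to about 2 mm. The wrist camera is an equidistant fisheye: a pixel r from the principal point sees the ray r / f radians off the axis. A picture is of the moment at which its call begins. There is no depth.
- env.sign_off(): hands the job in; it is judged then, once.
The state is a dict: "time_s": time; "qpos": joint angles; "joint_velocities": joint speeds; "effort": joint torques, N m; "tool_pos": TCP position; "tool_rot": TCP orientation; "force": force on the tool from outside, world axes, zero at the start; "wrist_torque": the same for the moment, N m; "grip_width": finger opening in m; "grasp_force": force on a finger pad.
Only numpy, scipy, OpenCV 4.12 (cv2) and the standard library are available. Lean on these libraries where they do the work, as an engineer would, in place of code of your own. Each camera call takes 0.05 s, during which the arm holds its last target. There are 200 camera calls.

## Task

Take the wide grey plastic adapter sleeve and press it, narrow foot first, into the wide bore of the aluminium tube block until its shoulder sits flush on the block's top face, then let go. It is a tight fit, so it has to be pushed firmly straight down for the last part. Leave the slim sleeve and the sample jar standing where they are.

Things in the scene. Friction and masses are not known exactly. Their poses are not given: they have to be found in the camera images.
- wide_sleeve: The sleeve to fit: grey plastic, standing upright, 68 mm tall. From below: a body 34 mm long, 30 mm in diameter, its lowest 6 mm tapering to a 22 mm foot; a shoulder 46 mm in diameter, 6 mm thick, its underside 34 mm above the foot; a neck to grip by, 30 mm in diameter, from 40 to 68 mm above the foot. Origin: centre of the foot's underside; z is its axis, towards the neck.
- bore (a point): Centre of the mouth of the wide bore (32 mm) in the top of the fixed aluminium block (80 x 130 x 55 mm high; bore 35 mm from one end, two unused 22 mm bores at the other); z up. A tight dark ring 22 mm down stops a loose sleeve with its shoulder 12 mm above the block; pushed with 12 N the ring slides on and stays, until the shoulder meets the block: sleeve origin 34 mm below this point.
- slim_sleeve: Bystander: a grey sleeve of the same form and height (68 mm) but slimmer: body and neck 20 mm, shoulder 32 mm in diameter. Standing upright; origin at the centre of its underside.
- jar: Bystander: a closed clear sample jar with a white cap and a paper label, 52 mm in diameter, 68 mm tall, standing; origin at the centre of its underside.
Not all that is in view belongs to the job. Several things look just like the part that bears bore: the one meant starts nearest to the robot's base. Leave any blue look-alike of the wide_sleeve alone.

How it is judged (in metres and radians):
At the end, for the whole second after the job is handed in: The wide sleeve is in the wide bore, its axis within 8 mm of the bore's and within 10 degrees of it, its shoulder no more than 4 mm above the block's top face, released and at rest (horizontal distance between wide_sleeve and bore below 0.008 m and z of wide_sleeve in the frame of bore between -0.04 and -0.03 m and angle between the z axis of wide_sleeve and the z axis of bore, either way round below 0.17 rad and linear speed of wide_sleeve below 0.02 m/s); the robot touches nothing.
It fails at once if the slim sleeve is shifted by more than 40 mm or knocked over (distance of slim_sleeve from where it was at the start of the episode above 0.04 m or angle between slim_sleeve's own z axis and vertical above 0.6 rad).
It fails at once if the jar is shifted by more than 40 mm or knocked over (distance of jar from where it was at the start of the episode above 0.04 m or angle between jar's own z axis and vertical above 0.6 rad).
It also fails if it takes over 38 s, if anything falls off the work surface, if the arm or the gripper's body presses on something with over 40 N, if the wrist force passes 120 N, or if a joint passes its speed limit or range.

## Working session

There is one attempt and no reset: what is moved stays moved. The work goes in short steps, Python scripts to look and compute and a tool call to move; the robot and the scene stay as the last step left them, time stands still between calls to the robot, and variables do not carry over. Pictures are saved under pics/ and viewed, at most 10 in all, crops included, and the job is handed in when it is done.

Besides the shell and the picture viewer there is one more tool, called after "Call:" in YAML: its name, and indented under it one key for each argument. servo_tool: Moves the arm, as the interface text tells. Its arguments: {"type":"object","properties":{"plan":{"type":"array","items":{"type":"object","properties":{"xyz":{"type":"array","items":{"type":"number"}},"twist":{"type":"array","items":{"type":"number"}},"jaw":{"type":"number"}}}},"newtons":{"type":"number"}},"required":["plan"]}

```bash
mkdir -p pics
cat > h.py <<'E'
import numpy as np, cv2
from cell import env
def snap(n,fn=None):
    c=env.read_camera(n)
    if fn: cv2.imwrite('pics/'+fn,c['img'][:,:,::-1])
    return c
def ray(c,u,v):
    K=np.array(c['camera_matrix']);R=np.array(c['R']);t=np.array(c['t'])
    x=(u-K[0,2])/K[0,0];y=(v-K[1,2])/K[1,1]
    if c.get('fish'):
        r=np.hypot(x,y); d=np.array([x/r*np.sin(r),y/r*np.sin(r),np.cos(r)]) if r>0 else np.array([0,0,1.])
    else: d=np.array([x,y,1.])
    d=R.T@d; return -R.T@t, d/np.linalg.norm(d)
def plane(c,u,v,z):
    o,d=ray(c,u,v); return o+d*(z-o[2])/d[2]
def tri(*rs):
    A=0;b=0
    for o,d in rs:
        P=np.eye(3)-np.outer(d,d);A=A+P;b=b+P@o
    p=np.linalg.solve(A,b); return p,[np.linalg.norm(np.cross(p-o,d)) for o,d in rs]
E
python3 - <<'E'
from h import *
a=[snap(n,n+'0.png') for n in('scene','side','wrist')]
for c in a: print(c['camera_matrix'],ray(c,320,240))
o=env.get_obs();print(o)
E
```

```text
[[522.18023192   0.         312.82164503]
 [  0.         522.18023192 228.63158196]
 [  0.           0.           1.        ]] (array([ 0.99541694, -0.55406392,  0.54348874]), array([-0.482628  ,  0.66788349, -0.56657026]))
[[561.79434599   0.         321.30726412]
 [  0.         561.79434599 234.52527792]
 [  0.           0.           1.        ]] (array([0.51233958, 0.69989059, 0.58603136]), array([ 0.01599853, -0.76833819, -0.6398441 ]))
[[371.64829954   0.         324.67985939]
 [  0.         371.64829954 228.04943949]
 [  0.           0.           1.        ]] (array([ 0.25113566, -0.60242286,  0.38511839]), array([-0.27188489, -0.06704522, -0.95999143]))
{'time_s': 0.15, 'qpos': array([74.09087458, 18.42946291, -4.0130788 , 83.16052927,  1.29588674,
       78.53812659, -3.26095213]), 'joint_velocities': array([-0.06192147, -0.17498999, -0.00468285, -0.25044891,  0.03282591,
       -0.01672657,  0.01176785]), 'effort': array([ 7.12179317e-04, -4.91795790e+01, -4.04234268e-01, -3.12874603e+01,
       -6.40817522e-02,  4.05134016e-02,  1.12409173e-04]), 'tool_pos': array([ 0.18687019, -0.62240209,  0.40389566]), 'tool_rot': array([-1.79917135e+02,  6.63950875e-03,  1.67154582e+01]), 'force': array([ 0.20207794, -0.34631075, -0.32055341]), 'wrist_torque': array([-0.04325579, -0.02345452,  0.00562914]), 'grasp_force': 0.0, 'grip_width': 0.0874285728899056}
```

View pics/scene0.png

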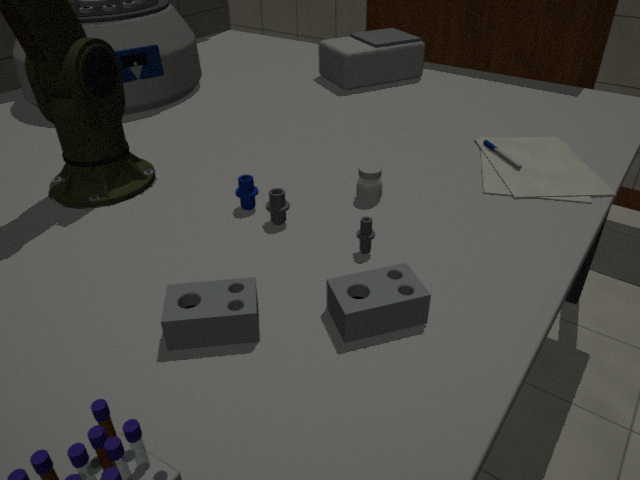

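View pics/side0.png

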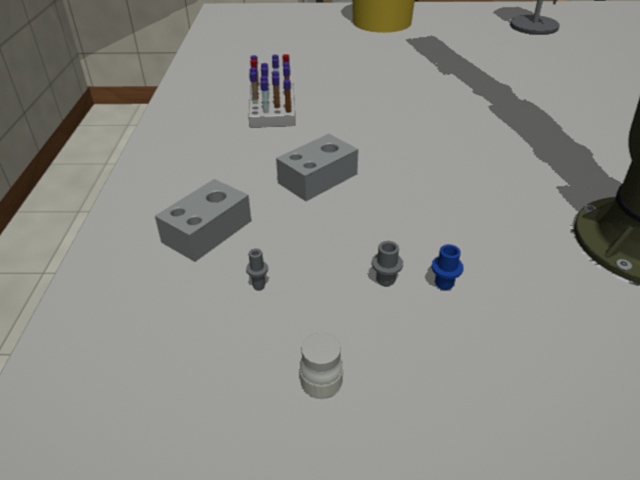

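View pics/wrist0.png

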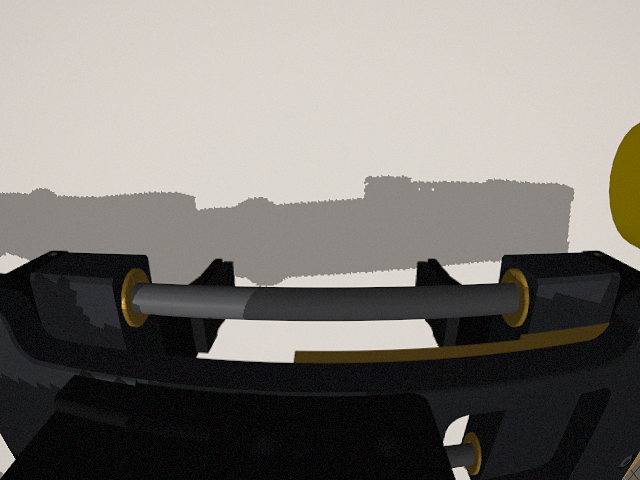

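Scene view: the blue look-alike is at (247,192), the wide sleeve at (278,205), the slim one at (366,235) and the jar at (369,185). The left block's wide bore is at (189,300) and the right block's at (358,292). In the side view, the wide sleeve's neck top is at (389,246), and the near-base block's bore is at (330,148), the other's at (216,197). The wrist view shows only table.

Run:
```python
from h import *
s=snap('scene');d=snap('side')
P=dict(wide_top=((277.5,192),(389,246)),blue_top=((246.5,179),(450.5,251)),slim_top=((366.5,220),(256,253)),jar_top=((370,171),(321,344)),
boreL=((189.5,300.5),(330,148)),boreR=((358,292),(216.5,197)),s1=((236,288.5),(296,157)),s2=((236,305.5),(310,165)))
for k,(a,b) in P.items():
    p,e=tri(ray(s,*a),ray(d,*b)); print(k,p.round(4),np.round(e,4),np.hypot(*p[:2]).round(3))
# ellipse refinement: dark blobs
for c,n,pts in((s,'scene',[(189,300)]),(d,'side',[(330,148)])):
    g=cv2.cvtColor(c['img'],cv2.COLOR_RGB2GRAY)
    for u,v in pts: print(n,g[v-14:v+15:2,u-20:u+21:2])
```

```text
wide_top [0.4291 0.0922 0.067 ] [0.0024 0.0024] 0.439
blue_top [0.3431 0.101  0.0651] [0.0023 0.0023] 0.358
slim_top [0.6167 0.104  0.0652] [0.0015 0.0015] 0.625
jar_top [0.5244 0.2674 0.064 ] [0.0028 0.0028] 0.589
boreL [ 0.5112 -0.2052  0.0526] [0.0011 0.0011] 0.551
boreR [ 0.6978 -0.0514  0.0519] [0.0009 0.0009] 0.7
s1 [ 0.5668 -0.1588  0.0658] [0.0047 0.0047] 0.589
s2 [ 0.5528 -0.1634  0.038 ] [0.0075 0.0075] 0.576
scene [[81 80 81 79 80 80 83 80 80 79 78 83 80 81 85 82 81 80 81 82 81]
 [81 82 81 83 80 80 82 80 80 81 81 81 84 82 82 84 81 82 84 83 84]
 [80 79 79 84 83 81 80 82 79 84 85 85 85 82 84 82 80 82 83 83 78]
 [82 82 83 82 81 82 80 82 83 78 76 74 71 77 83 83 79 83 79 80 84]
 [82 85 79 81 81 85 81 74 60 45 42 41 43 46 66 76 85 82 83 82 85]
 [82 85 82 82 81 82 54 39 40 40 39 46 38 42 42 50 78 83 81 81 84]
 [82 80 83 80 78 55 28 33 35 39 41 41 41 39 38 39 73 81 80 83 80]
 [82 81 80 79 69 26 27 35 32 36 39 42 37 40 36 39 79 83 82 83 83]
 [82 81 80 80 63 29 29 38 36 40 42 39 42 40 37 50 80 78 86 87 83]
 [83 83 83 82 69 24 32 34 40 39 38 32 38 40 55 80 81 84 84 83 80]
 [83 79 80 
[... 960 characters left out ...]
9 129 131 111  70  81  86  86  86  83  76  61  94 130 129 130
  130 130 130]
 [130 130 129 130 130 127  95  82  85  84  85  81  75  85 123 131 130 129
  130 128 131]
 [130 130 130 129 129 131 131 125 116 108 108 109 124 132 131 129 129 129
  130 129 119]
 [129 129 129 131 131 131 129 128 130 130 130 130 130 130 129 130 130 131
  120  94  81]
 [130 129 129 129 130 130 130 129 130 129 130 128 130 130 130 131 119  93
   79  80  82]
 [130 130 129 130 130 129 129 129 130 130 129 129 129 130 121  90  80  81
   82  83  83]
 [134 131 130 129 129 130 129 129 128 130 130 130 120  89  78  80  81  80
   82  82  81]
 [111 113 119 128 131 129 128 130 131 130 121  94  79  79  82  82  82  82
   82  81  82]]
```

```bash
cat >> h.py <<'E'
from scipy.spatial.transform import Rotation as Ro
def goto(p,yaw):
    o=env.get_obs();R=Ro.from_euler('xyz',o['tool_rot'],degrees=True)
    T=Ro.from_euler('xyz',[180,0,yaw],degrees=True)
    print('t',round(o['time_s'],2),'pos',o['tool_pos'].round(4),'rot',o['tool_rot'].round(2),'q',o['qpos'].round(0),'w',o['grip_width'])
    print('xyz cm',(R.inv().apply(np.array(p)-o['tool_pos'])*100).round(2),'twist',(R.inv()*T).as_rotvec(degrees=True).round(2))
E
python3 -c "
from h import *
goto([.49,-.205,.36],0)"
```

```text
t 0.25 pos [ 0.187  -0.6224  0.4043] rot [-179.95    0.     16.72] q [74. 18. -4. 83.  1. 79. -3.] w 0.08709750271304209
xyz cm [ 41.04 -31.26   4.45] twist [-5.000e-02  1.000e-02  1.672e+01]
```

Call:
servo_tool:
  plan:
    - {"xyz": [4, -3, 0.4], "twist": [0, 0, 1.7], "jaw": 0}
    - {"xyz": [8, -6, 0.8], "twist": [0, 0, 4], "jaw": 0}
    - {"xyz": [11.2, -8.5, 1.2], "twist": [0, 0, 6], "jaw": 0}
    - {"xyz": [14.4, -11, 1.6], "twist": [0, 0, 8], "jaw": 0}
    - {"xyz": [17.6, -13.5, 2], "twist": [0, 0, 10], "jaw": 0}
    - {"xyz": [20.8, -16, 2.4], "twist": [0, 0, 12], "jaw": 0}
    - {"xyz": [24, -18.4, 2.8], "twist": [0, 0, 14], "jaw": 0}
    - {"xyz": [27.2, -20.8, 3.2], "twist": [0, 0, 16], "jaw": 0}
    - {"xyz": [30.4, -23.2, 3.6], "twist": [0, 0, 16.7], "jaw": 0}
    - {"xyz": [33, -25.2, 4], "twist": [0, 0, 16.7], "jaw": 0}

```text
time_s: 1.08
tool_pos: [0.431, -0.2848, 0.365]
tool_rot: [179.9, -0.0, -0.0]
force: [1.1, -0.4, 0.5]
grip_width: 0.0868
grasp_force: 0.0
```

```bash
python3 -c "
from h import *
goto([.49,-.205,.36],0)"
```

```text
t 1.08 pos [ 0.431  -0.2848  0.365 ] rot [ 1.7995e+02 -4.0000e-02 -2.0000e-02] q [ 50.   4. -20. 104.   2.  71. -61.] w 0.0867924175072577
xyz cm [ 5.9  -7.99  0.5 ] twist [ 0.05 -0.04 -0.02]
```

Call:
servo_tool:
  plan:
    - {"xyz": [2, -2.7, 0], "jaw": 0, "twist": [0, 0, 0]}
    - {"xyz": [4, -5.4, 0], "jaw": 0, "twist": [0, 0, 0]}
    - {"xyz": [5.9, -8, 0], "jaw": 0, "twist": [0, 0, 0]}
    - {"xyz": [5.9, -8, 0], "jaw": 0, "twist": [0, 0, 0]}
    - {"xyz": [5.9, -8, 0], "jaw": 0, "twist": [0, 0, 0]}
    - {"xyz": [5.9, -8, 0], "jaw": 0, "twist": [0, 0, 0]}

```text
time_s: 1.58
tool_pos: [0.4889, -0.2072, 0.3647]
tool_rot: [180.0, 0.0, 0.0]
force: [1.1, 0.7, 0.1]
grip_width: 0.0871
grasp_force: 0.0
```

```bash
python3 -c "
from h import *
c=snap('wrist','w1.png'); goto([.43,.092,.36],-6)"
```

```text
t 1.63 pos [ 0.4885 -0.2079  0.3646] rot [ 1.7996e+02  4.0000e-02 -9.0000e-02] q [ 43.   7. -25. 102.   3.  72. -72.] w 0.0869027749236439
xyz cm [ -5.9  -29.98   0.45] twist [0.04 0.04 5.91]
```

View pics/w1.png

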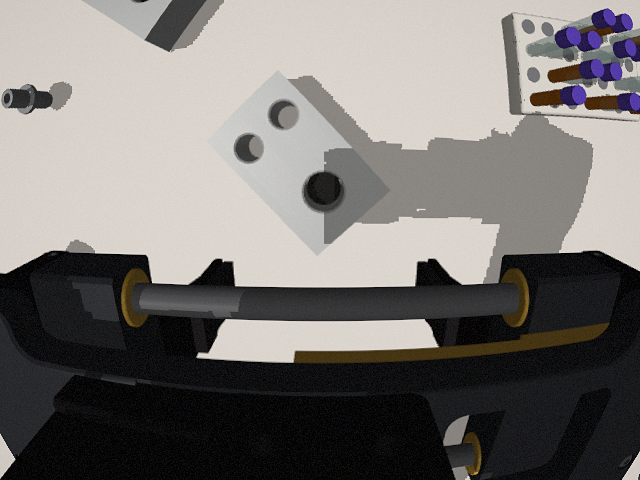

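The near-base block is directly below, with its wide bore at (323,191) and its small bores at (249,148) and (284,114). The slim sleeve is at far left (25,98). I'll fix the bore from this view plus the two fixed cameras, then go to the sleeve.

Run:
```python
from h import *
c=snap('wrist');c['fish']=1;s=snap('scene');d=snap('side')
im=c['img'];g=cv2.GaussianBlur(cv2.cvtColor(im,cv2.COLOR_RGB2GRAY),(3,3),0)
roi=g[160:225,290:360]; m=(roi<75).astype(np.uint8)
for C in cv2.findContours(m,0,2)[0]:
    if cv2.contourArea(C)>300:
        e=cv2.fitEllipse(C); print(np.array(e[0])+[290,160],e[1]); u,v=np.array(e[0])+[290,160]
for z in(.05,.055): print(plane(c,u,v,z))
print(plane(c,323,191,.055),plane(s,189.5,300.5,.055),plane(d,330,148,.055))
print(tri(ray(c,u,v),ray(s,189.5,300.5),ray(d,330,148)))
```

```text
[322.66106415 190.60242653] (38.23348617553711, 38.40774917602539)
[ 0.51055384 -0.20613995  0.05      ]
[ 0.51131498 -0.20616202  0.055     ]
[ 0.51099583 -0.20642909  0.055     ] [ 0.51502034 -0.20701213  0.055     ] [ 0.51035876 -0.20255907  0.055     ]
(array([ 0.5111547 , -0.20567947,  0.05256782]), [np.float64(0.0005155745793444114), np.float64(0.001332612995444187), np.float64(0.0009535562856555407)])
```

Call:
servo_tool:
  plan:
    - {"xyz": [-0.8, -4, 0], "jaw": 0, "twist": [0, 0, 0]}
    - {"xyz": [-1.6, -8, 0], "jaw": 0, "twist": [0, 0, 1]}
    - {"xyz": [-2.4, -12, 0], "jaw": 0, "twist": [0, 0, 2]}
    - {"xyz": [-3.2, -16, 0], "jaw": 0, "twist": [0, 0, 3]}
    - {"xyz": [-4, -20, 0], "jaw": 0, "twist": [0, 0, 4]}
    - {"xyz": [-4.8, -24, 0], "jaw": 0, "twist": [0, 0, 5]}
    - {"xyz": [-5.4, -27, 0], "jaw": 0, "twist": [0, 0, 6]}
    - {"xyz": [-5.9, -30, 0], "jaw": 0, "twist": [0, 0, 6]}
    - {"xyz": [-5.9, -30, 0], "jaw": 0, "twist": [0, 0, 6]}
    - {"xyz": [-5.9, -30, 0], "jaw": 0, "twist": [0, 0, 6]}

```text
time_s: 2.62
tool_pos: [0.4298, 0.0942, 0.3651]
tool_rot: [180.0, -0.1, -5.8]
force: [-0.4, -1.0, -0.5]
grip_width: 0.0871
grasp_force: 0.0
```

```bash
python3 -c "
from h import *
c=snap('wrist','w2.png'); goto([.43,.092,.30],-6)"
```

```text
t 2.67 pos [0.4302 0.0927 0.3649] rot [ 1.7994e+02 -4.0000e-02 -6.0000e+00] q [  29.   -6.  -41.  113.   -4.   71. -107.] w 0.0870777058983238
xyz cm [-0.01  0.06  6.49] twist [ 0.06 -0.04  0.  ]
```

View pics/w2.png

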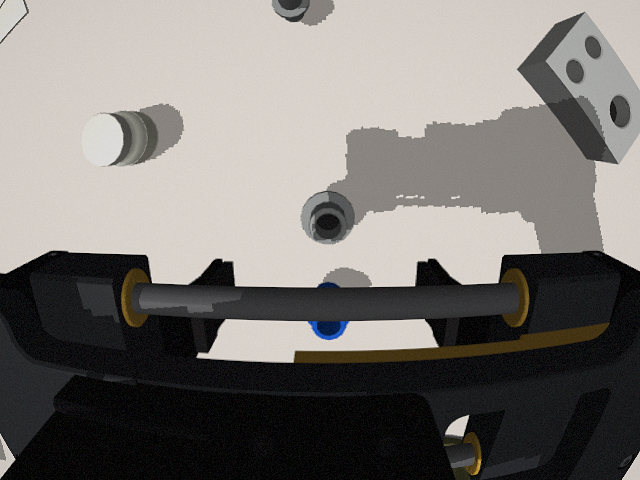

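The wide sleeve is centred between the fingers: neck top near (328,222), shoulder near (328,216). The blue one is behind it at (329,312), clear of the finger line, and the jar is at (110,139).

Run:
```python
from h import *
c=snap('wrist');c['fish']=1;s=snap('scene');d=snap('side')
g=cv2.GaussianBlur(cv2.cvtColor(c['img'],cv2.COLOR_RGB2GRAY),(3,3),0)
roi=g[200:245,295:365]; m=(roi<60).astype(np.uint8)
for C in cv2.findContours(m,0,2)[0]:
    if cv2.contourArea(C)>100:
        e=cv2.fitEllipse(C); print(np.array(e[0])+[295,200],e[1])
print(g[196:248:3,298:360:3])
for uv in((328,221),(328,223)): print(plane(c,*uv,.068),tri(ray(c,*uv),ray(s,277.5,192),ray(d,389,246)))
print('shoulder',plane(c,328,217,.04))
goto([.429,.092,.27],-6)
```

```text
[325.85003662 226.16349983] (24.40886116027832, 24.905027389526367)
[326.50046539 198.07620049] (21.131771087646484, 35.558773040771484)
[[213 213 213 210 158 136 149 150 149 147 126  88  89  86  85 124 135 134
  133 134 134]
 [212 213 211 137 149 149 149 149 147 148 121  88  88  89  89  84 129 134
  135 133 133]
 [213 213 162 149 149 149 149 131  95  90  65  78  86  89  88  87  89 131
  134 134 134]
 [213 192 148 151 150 143  72  47  47  48  47  46  50  77  88  88  90  90
  134 135 133]
 [213 163 151 152 147  75  51  52  62  62  64  53  47  48  81  88  88  88
  132 134 134]
 [213 159 152 150  99  55  68  89  91  89  90  90  80  55  47  87  89  89
  119 133 134]
 [204 152 149 147  65  98  88  88  60  55  51  74  86  87  57  81  90  90
  103 133 134]
 [190 150 150 142 123  92  72  27  18  20  33  25  46  84  85  71  88  89
  101 135 133]
 [204 150 150 133 161  90  27  22  23  23  20  22  22  55  87  75  89  89
  105 135 139]
 [205 152 151 140 155  89  23  21  22  19  20  19  21  40  84  82  87  88
  106 133 204]
 [211 154 149 140 148  71  36  23  20  21  20  20  28  41  78  86  89  88
[... 555 characters left out ...]
 213 213 213 213 213 212 213 213 214 213 213 212 213 212 213 213 212
  212 213 212]]
[0.43132028 0.09002343 0.068     ] (array([0.42989756, 0.09097403, 0.06681854]), [np.float64(0.0014515407928013613), np.float64(0.0021716935225581007), np.float64(0.002950065053746051)])
[0.42974567 0.09018611 0.068     ] (array([0.42931001, 0.0911448 , 0.06685049]), [np.float64(0.0009540149008161686), np.float64(0.0025691648155673047), np.float64(0.0024015043742375633)])
shoulder [0.42817823 0.09005395 0.04      ]
t 2.82 pos [0.4304 0.0916 0.3647] rot [ 1.7999e+02  1.0000e-02 -6.1600e+00] q [  29.   -6.  -41.  113.   -4.   71. -107.] w 0.08734865399558255
xyz cm [-0.14 -0.03  9.47] twist [ 0.01  0.01 -0.16]
```

Call:
servo_tool:
  plan:
    - {"xyz": [-0.2, 0.1, 3], "jaw": 0, "twist": [0, 0, 0]}
    - {"xyz": [-0.2, 0.1, 6], "jaw": 0, "twist": [0, 0, 0]}
    - {"xyz": [-0.2, 0.1, 8.5], "jaw": 0, "twist": [0, 0, 0]}
    - {"xyz": [-0.2, 0.1, 11], "jaw": 0, "twist": [0, 0, 0]}
    - {"xyz": [-0.2, 0.1, 13], "jaw": 0, "twist": [0, 0, 0]}
    - {"xyz": [-0.2, 0.1, 13.8], "jaw": 0, "twist": [0, 0, 0]}
    - {"xyz": [-0.2, 0.1, 13.8], "jaw": 0, "twist": [0, 0, 0]}
    - {"xyz": [-0.2, 0.1, 13.8], "jaw": 0, "twist": [0, 0, 0]}

```text
time_s: 3.48
tool_pos: [0.4284, 0.092, 0.2271]
tool_rot: [-180.0, 0.0, -6.1]
force: [-0.2, -0.0, 1.2]
grip_width: 0.0871
grasp_force: 0.0
```

Call:
servo_tool:
  plan:
    - {"xyz": [0, 0, 0], "jaw": 0.3, "twist": [0, 0, 0]}
    - {"xyz": [0, 0, 0], "jaw": 0.5, "twist": [0, 0, 0]}
    - {"xyz": [0, 0, 0], "jaw": 1, "twist": [0, 0, 0]}
    - {"xyz": [0, 0, 0], "jaw": 1, "twist": [0, 0, 0]}
    - {"xyz": [0, 0, 0], "jaw": 1, "twist": [0, 0, 0]}
    - {"xyz": [0, 0, 0], "jaw": 1, "twist": [0, 0, 0]}
    - {"xyz": [0, 0, 0], "jaw": 1, "twist": [0, 0, 0]}
    - {"xyz": [0, 0, 0], "jaw": 1, "twist": [0, 0, 0]}
  newtons: 50

```text
time_s: 4.15
tool_pos: [0.428, 0.0926, 0.2268]
tool_rot: [180.0, -0.0, -6.0]
force: [0.3, -0.2, -0.6]
grip_width: 0.0418
grasp_force: 0.0
```

Call:
servo_tool:
  plan:
    - {"xyz": [0, 0, 0], "jaw": 1, "twist": [0, 0, 0]}
    - {"xyz": [0, 0, 0], "jaw": 1, "twist": [0, 0, 0]}
    - {"xyz": [0, 0, 0], "jaw": 1, "twist": [0, 0, 0]}

```text
time_s: 4.4
tool_pos: [0.428, 0.0925, 0.2267]
tool_rot: [180.0, 0.0, -6.0]
force: [0.4, 0.1, 0.9]
grip_width: 0.0292
grasp_force: 50.0
```

Call:
servo_tool:
  plan:
    - {"xyz": [0, 0, -1.5], "jaw": 1, "twist": [0, 0, 0]}
    - {"xyz": [0, 0, -4], "jaw": 1, "twist": [0, 0, 0]}
    - {"xyz": [0, 0, -7], "jaw": 1, "twist": [0, 0, 0]}
    - {"xyz": [0, 0, -9.5], "jaw": 1, "twist": [0, 0, 0]}
    - {"xyz": [0, 0, -11], "jaw": 1, "twist": [0, 0, 0]}
    - {"xyz": [0, 0, -11], "jaw": 1, "twist": [0, 0, 0]}

```text
time_s: 4.9
tool_pos: [0.4292, 0.093, 0.34]
tool_rot: [-180.0, -0.4, -6.0]
force: [0.4, -0.3, -0.4]
grip_width: 0.029
grasp_force: 50.0
```

```bash
python3 -c "
from h import *
goto([.5112,-.206,.337],-6)"
```

```text
t 4.9 pos [0.4292 0.093  0.34  ] rot [-179.99   -0.37   -5.98] q [  29.   -5.  -42.  115.   -3.   68. -108.] w 0.02896893030413135
xyz cm [11.27 28.88  0.37] twist [-0.01 -0.37  0.02]
```

Call:
servo_tool:
  plan:
    - {"xyz": [0.9, 2.3, 0], "jaw": 1, "twist": [0, 0, 0]}
    - {"xyz": [2.2, 5.6, 0], "jaw": 1, "twist": [0, 0, 0]}
    - {"xyz": [3.5, 9, 0], "jaw": 1, "twist": [0, 0, 0]}
    - {"xyz": [4.9, 12.5, 0], "jaw": 1, "twist": [0, 0, 0]}
    - {"xyz": [6.2, 16, 0], "jaw": 1, "twist": [0, 0, 0]}
    - {"xyz": [7.6, 19.5, 0], "jaw": 1, "twist": [0, 0, 0]}
    - {"xyz": [9, 23, 0], "jaw": 1, "twist": [0, 0, 0]}
    - {"xyz": [10.1, 26, 0], "jaw": 1, "twist": [0, 0, 0]}
    - {"xyz": [10.9, 28, 0], "jaw": 1, "twist": [0, 0, 0]}
    - {"xyz": [11.3, 28.9, 0], "jaw": 1, "twist": [0, 0, 0]}

```text
time_s: 5.73
tool_pos: [0.5098, -0.2105, 0.3347]
tool_rot: [180.0, 0.1, -6.3]
force: [-0.3, -0.7, -1.6]
grip_width: 0.0291
grasp_force: 50.0
```

Call:
servo_tool:
  plan:
    - {"xyz": [0, 0, 0], "jaw": 1, "twist": [0, 0, 0]}
    - {"xyz": [0, 0, 0], "jaw": 1, "twist": [0, 0, 0]}
    - {"xyz": [0, 0, 0], "jaw": 1, "twist": [0, 0, 0]}

```text
time_s: 5.98
tool_pos: [0.5103, -0.2043, 0.3363]
tool_rot: [-179.9, 0.1, -5.8]
force: [0.1, 0.7, -0.3]
grip_width: 0.0288
grasp_force: 50.0
```

Run:
```python
from h import *
c=snap('wrist');s=snap('scene');d=snap('side')
goto([.5112,-.206,.30],-6)
a=c['img'][100:400,150:500];b=s['img'][200:350,100:300];e=d['img'][70:220,250:400]
f=lambda x:cv2.resize(x,(400,300),interpolation=cv2.INTER_CUBIC)
cv2.imwrite('pics/m3.png',np.vstack([np.hstack([f(a),f(b)]),np.hstack([cv2.resize(e,(300,300),interpolation=cv2.INTER_CUBIC),np.zeros((300,500,3),np.uint8)])])[:,:,::-1])
```

```text
t 6.13 pos [ 0.5103 -0.2048  0.3369] rot [180.    -0.    -5.83] q [ 43.  10. -27. 102.   5.  69. -81.] w 0.02919867112016425
xyz cm [0.1  0.11 3.69] twist [ 0.   -0.    0.17]
```

View pics/m3.png

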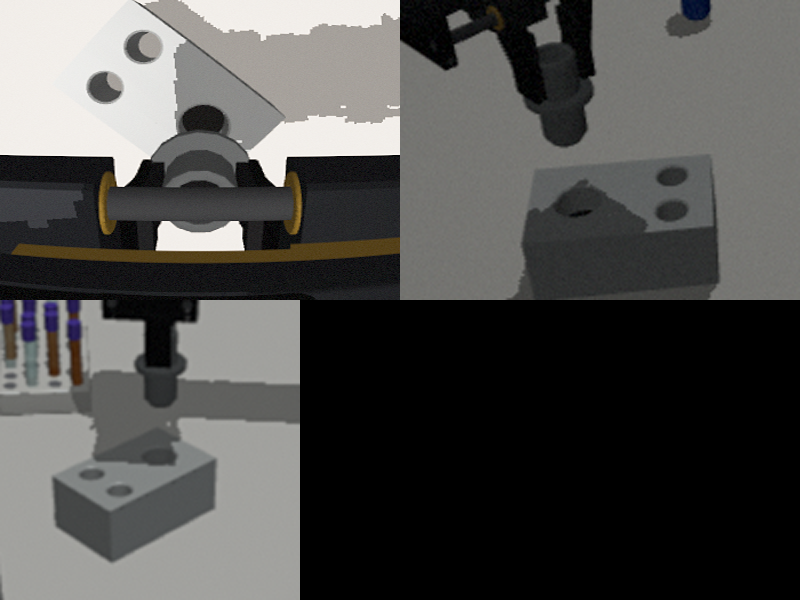

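Wrist crop: the sleeve hangs upright, centred between the pads, and the bore mouth appears just beyond its shoulder. Scene and side crops show it above the block. Next: lower to about 1 cm above the bore and check alignment.

Call:
servo_tool:
  plan:
    - {"xyz": [0.1, 0.1, 1], "jaw": 1, "twist": [0, 0, 0]}
    - {"xyz": [0.1, 0.1, 2.5], "jaw": 1, "twist": [0, 0, 0]}
    - {"xyz": [0.1, 0.1, 3.7], "jaw": 1, "twist": [0, 0, 0]}
    - {"xyz": [0.1, 0.1, 4.4], "jaw": 1, "twist": [0, 0, 0]}
    - {"xyz": [0.1, 0.1, 4.4], "jaw": 1, "twist": [0, 0, 0]}
    - {"xyz": [0.1, 0.1, 4.4], "jaw": 1, "twist": [0, 0, 0]}

```text
time_s: 6.63
tool_pos: [0.511, -0.2076, 0.2923]
tool_rot: [-180.0, 0.1, -6.0]
force: [0.2, 0.4, -0.5]
grip_width: 0.0288
grasp_force: 50.0
```

Run:
```python
from h import *
s=snap('scene');d=snap('side')
goto([.5112,-.206,.2267],-6)
b=s['img'][250:340,140:260];e=d['img'][100:190,270:390]
f=lambda x:cv2.convertScaleAbs(cv2.resize(x,(800,600),interpolation=cv2.INTER_CUBIC)[:,:],alpha=1.5)
cv2.imwrite('pics/m4.png',cv2.resize(np.hstack([f(b),f(e)]),(800,300))[:,:,::-1])
```

```text
t 6.73 pos [ 0.5115 -0.2078  0.2934] rot [ 1.7998e+02 -6.0000e-02 -5.9800e+00] q [ 43.  13. -26. 104.   6.  64. -82.] w 0.029279910134803955
xyz cm [-0.06 -0.18  6.67] twist [ 0.02 -0.06  0.02]
```

View pics/m4.png

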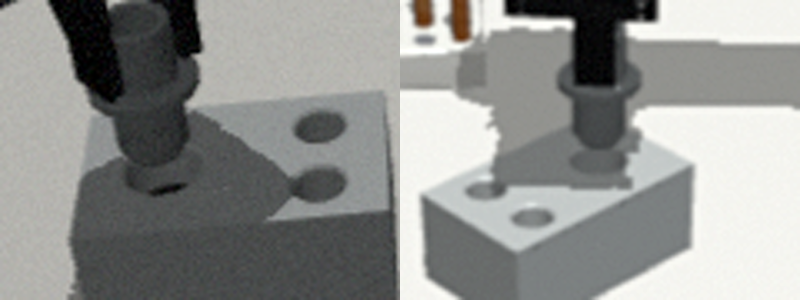

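The sleeve is just above the bore. In the side crop the body centre (600) lines up with the bore (599). In the scene crop the bore (164,170) lies slightly right of the sleeve axis (about 157). Converting that to metres.

Run:
```python
from h import *
s=snap('scene');d=snap('side')
p,e=tri(ray(s,183.2,276.1),ray(d,330,124)); print(p,e)
q,e=tri(ray(s,189.5,300.5),ray(d,330,148)); print(q,e,p-q)
goto([.5112,-.206,.2267],-6)
```

```text
[ 0.5116369  -0.20857273  0.09971495] [np.float64(0.0016733294282846873), np.float64(0.0016733294282846932)]
[ 0.51121729 -0.20524148  0.05261364] [np.float64(0.0011106066586606617), np.float64(0.0011106066586606855)] [ 0.0004196  -0.00333125  0.04710131]
t 6.83 pos [ 0.5115 -0.2078  0.2936] rot [ 1.7997e+02 -8.0000e-02 -5.9800e+00] q [ 43.  13. -26. 104.   6.  64. -82.] w 0.029301251585851992
xyz cm [-0.06 -0.18  6.68] twist [ 0.03 -0.08  0.02]
```

Call:
servo_tool:
  plan:
    - {"xyz": [0, -0.25, 0.2], "jaw": 1, "twist": [0, 0, 0]}
    - {"xyz": [0, -0.25, 0.6], "jaw": 1, "twist": [0, 0, 0]}
    - {"xyz": [0, -0.25, 1.0], "jaw": 1, "twist": [0, 0, 0]}
    - {"xyz": [0, -0.25, 1.4], "jaw": 1, "twist": [0, 0, 0]}
    - {"xyz": [0, -0.25, 1.7], "jaw": 1, "twist": [0, 0, 0]}
    - {"xyz": [0, -0.25, 2], "jaw": 1, "twist": [0, 0, 0]}
    - {"xyz": [0, -0.25, 2], "jaw": 1, "twist": [0, 0, 0]}

```text
time_s: 7.42
tool_pos: [0.5112, -0.2053, 0.2719]
tool_rot: [-180.0, 0.1, -6.0]
force: [0.1, 0.1, -2.0]
grip_width: 0.0287
grasp_force: 50.0
```

Foot 10 mm in with no lateral force. On to the ring, then press.

Call:
servo_tool:
  plan:
    - {"xyz": [0, 0, 0.3], "jaw": 1, "twist": [0, 0, 0]}
    - {"xyz": [0, 0, 0.6], "jaw": 1, "twist": [0, 0, 0]}
    - {"xyz": [0, 0, 0.9], "jaw": 1, "twist": [0, 0, 0]}
    - {"xyz": [0, 0, 1.1], "jaw": 1, "twist": [0, 0, 0]}
    - {"xyz": [0, 0, 1.3], "jaw": 1, "twist": [0, 0, 0]}
    - {"xyz": [0, 0, 1.5], "jaw": 1, "twist": [0, 0, 0]}
    - {"xyz": [0, 0, 1.5], "jaw": 1, "twist": [0, 0, 0]}
  newtons: 60

```text
time_s: 8.0
tool_pos: [0.5117, -0.2052, 0.2588]
tool_rot: [180.0, -0.0, -6.0]
force: [-2.2, 0.6, 6.0]
grip_width: 0.0288
grasp_force: 60.0
```

Call:
servo_tool:
  plan:
    - {"xyz": [0, 0, 0.2], "jaw": 1, "twist": [0, 0, 0]}
    - {"xyz": [0, 0, 0.4], "jaw": 1, "twist": [0, 0, 0]}
    - {"xyz": [0, 0, 0.6], "jaw": 1, "twist": [0, 0, 0]}
    - {"xyz": [0, 0, 0.8], "jaw": 1, "twist": [0, 0, 0]}
    - {"xyz": [0, 0, 1.0], "jaw": 1, "twist": [0, 0, 0]}
    - {"xyz": [0, 0, 1.1], "jaw": 1, "twist": [0, 0, 0]}
    - {"xyz": [0, 0, 1.1], "jaw": 1, "twist": [0, 0, 0]}

```text
time_s: 8.58
tool_pos: [0.5118, -0.2052, 0.2485]
tool_rot: [180.0, -0.0, -6.0]
force: [-2.9, 0.7, 9.9]
grip_width: 0.0286
grasp_force: 60.0
```

Call:
servo_tool:
  plan:
    - {"xyz": [0, 0, 0.1], "jaw": 1, "twist": [0, 0, 0]}
    - {"xyz": [0, 0, 0.2], "jaw": 1, "twist": [0, 0, 0]}
    - {"xyz": [0, 0, 0.25], "jaw": 1, "twist": [0, 0, 0]}
    - {"xyz": [0, 0, 0.25], "jaw": 1, "twist": [0, 0, 0]}

```text
time_s: 8.92
tool_pos: [0.512, -0.2052, 0.2478]
tool_rot: [179.9, -0.0, -6.0]
force: [-7.9, 3.7, 21.2]
grip_width: 0.029
grasp_force: 59.9
```

The force rises at 0.2478 m, the height predicted for flush. Releasing and rising.

Call:
servo_tool:
  plan:
    - {"xyz": [0, 0, -0.15], "jaw": 0.8, "twist": [0, 0, 0]}
    - {"xyz": [0, 0, -0.2], "jaw": 0, "twist": [0, 0, 0]}
    - {"xyz": [0, 0, -0.2], "jaw": 0, "twist": [0, 0, 0]}
    - {"xyz": [0, 0, -0.2], "jaw": 0, "twist": [0, 0, 0]}
    - {"xyz": [0, 0, -0.2], "jaw": 0, "twist": [0, 0, 0]}
    - {"xyz": [0, 0, -0.2], "jaw": 0, "twist": [0, 0, 0]}
    - {"xyz": [0, 0, -0.2], "jaw": 0, "twist": [0, 0, 0]}
    - {"xyz": [0, 0, -0.2], "jaw": 0, "twist": [0, 0, 0]}

```text
time_s: 9.58
tool_pos: [0.5114, -0.2053, 0.2461]
tool_rot: [-180.0, 0.0, -6.0]
force: [1.3, -0.5, -0.4]
grip_width: 0.0678
grasp_force: 0.0
```

Call:
servo_tool:
  plan:
    - {"xyz": [0, 0, -1], "jaw": 0, "twist": [0, 0, 0]}
    - {"xyz": [0, 0, -3], "jaw": 0, "twist": [0, 0, 0]}
    - {"xyz": [0, 0, -6], "jaw": 0, "twist": [0, 0, 0]}
    - {"xyz": [0, 0, -9], "jaw": 0, "twist": [0, 0, 0]}
    - {"xyz": [0, 0, -11], "jaw": 0, "twist": [0, 0, 0]}
    - {"xyz": [0, 0, -11], "jaw": 0, "twist": [0, 0, 0]}

```text
time_s: 10.08
tool_pos: [0.513, -0.2054, 0.3623]
tool_rot: [179.8, -0.5, -6.0]
force: [1.4, 0.1, 0.2]
grip_width: 0.0865
grasp_force: 0.0
```

Run:
```python
from h import *
s=snap('scene');d=snap('side')
print(env.get_obs()['force'],env.get_obs()['grip_width'])
b=s['img'][230:350,130:290];e=d['img'][80:200,240:400]
f=lambda x:cv2.convertScaleAbs(cv2.resize(x,(400,300),interpolation=cv2.INTER_CUBIC),alpha=1.5)
cv2.imwrite('pics/m5.png',np.hstack([f(b),f(e)])[:,:,::-1])
```

```text
[-0.21611637  0.16982295 -0.5756298 ] 0.08683920055928868
```

View pics/m5.png

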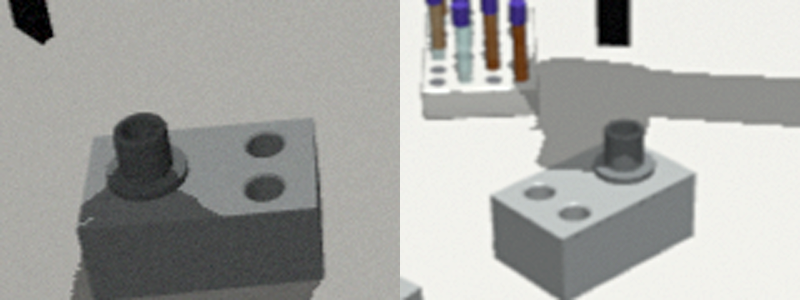

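Both crops show the sleeve upright with its shoulder flat on the block's top (scene (146,168), side (625,165)), and the gripper clear above.

```bash
python3 -c "
from h import *
print(env.sign_off())"
```

```text
the job is handed in; nothing more can be done
None
```

The wide grey sleeve is pressed into the wide bore of the block nearest the base, its shoulder flush on the top face in both final camera views; it is released, the gripper is clear, and the job was handed in at about 10 s of the 38 s limit (no verdict was returned).

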